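# Match the spacer on the mounting rail

## Task

The mounting rail on the bench has two studs; a pipe spacer already stands on one of them. Pick out the loose spacer of the same height and set it over the bare stud so that it stands flat on the rail and a plate could lie level across the pair. Leave the other two loose spacers where they stand.

Things in the scene. Friction and masses are not known exactly. Their poses are not given: they have to be found in the camera images.
- bare_stud (a point): Foot of the bare upright stud (16 mm thick, 60 mm tall), on its axis at the rail's top face, 12 mm above the bench. The rail is a grey steel bar 70 x 280 x 12 mm, bolted down, at any angle. This point's y axis runs along it away from the other stud, 150 mm off, which carries a fixed spacer (44 mm wide, 45 mm high). A bolt head 8 mm high lies 50 mm outside each stud.
- spacer_a: Loose upright spacer: plain grey steel pipe offcut, outside diameter 44 mm, bore 36 mm, open through, 45 mm high. Origin: centre of its underside, z up along the pipe. The same height as the spacer on the rail. Weight about 0.12 kg.
- spacer_b: Loose upright spacer: plain grey steel pipe offcut, outside diameter 44 mm, bore 36 mm, open through, 30 mm high. Origin: centre of its underside, z up along the pipe. Lower than the spacer on the rail.
- spacer_c: Loose upright spacer: plain grey steel pipe offcut, outside diameter 44 mm, bore 36 mm, open through, 60 mm high. Origin: centre of its underside, z up along the pipe. Higher than the spacer on the rail.
Not all that is in view belongs to the job. What is shaped like the spacer_a but orange is not meant.

How it is judged:
By the outcome, as a careful person would: the job done as asked, in the order asked, and still so for the second after the job is handed in, with the robot touching nothing.
It also fails if it takes over 38 s, if anything falls off the work surface, if the arm or the gripper's body presses on something with over 40 N, if the wrist force passes 120 N, or if a joint passes its speed limit or range.

## Robot

A 6-joint arm with a two-finger parallel gripper is mounted at the origin on a cart in front of the work surface, level with it; the furniture and walls round the work are solid. World frame = base frame: x ahead of the robot, y to its left, z up, the work surface at z = 0. Lengths are in m, angles in rad, forces in N, time in s.
With the tool pointing down it reaches from about 0.3 to 0.75 m from the base axis. Payload 8.5 kg.
Tool frame: the origin (TCP) lies midway between the tips of the shut fingers; the grasp point (between the pads) lies 19 mm behind it; z points along the fingers, y is the line along which they close (so a half turn about z gives the same grasp; the last joint's range is limited). The gripper opens to 88 mm and grips with 3 to 60 N. Pads are 18 mm wide; open, the fingers measure 123 mm over their backs; the gripper's body (75 mm by 187 mm) begins 45 mm behind the grasp point.
Start: joints at [-1.359, 0.381, 1.297, -0, 1.464, -0.215], TCP at [0.228, -0.501, 0.218] pointing down, gripper open.
Joint ranges: [-3.11, 3.11], [-0.89, 2.33], [0.22, 2.48], [-1.42, 4.56], [0.17, 2.85], [-2.88, 2.88]. Speed limits (rad/s): [2.39, 2.39, 3.14, 3.14, 3.14, 3.14].

## Interface

Orientations are given as a unit quaternion [w, x, y, z].
In Python, from plant import sense, grab_frame, camera_params, hand_in gives the robot as it stands.
- The arm moves only by the shell command python3 -m handwheel 'ROWS' [FORCE]. ROWS is a JSON object of lists of equal length, an entry for each row: "delta_pos": the shift along the world's x, y, z in mm, a list of three; "delta_rot": the turn, a rotation vector about the world's x, y, z in degrees, a list of three; "jaw": the closure, from -1 (fully open) to 1 (shut). A call has 1 to 12 rows; each row is the pose to reach, as a shift and turn from the pose commanded when the call began; what a row does not reach only later rows make up. A row lasts 1/10 s, in which the tool goes at most 50 mm and 8.59 degrees, less where a joint would pass 70% of its speed; a pose out of reach is approached as far as the arm can. A call with a gripper value outside its range is refused whole. The fingers move at their own pace and stop on an object; FORCE is the grip in N (left out, the last holds). Time passes only in rows, so rows that repeat a pose let the fingers close. It gives the time, the measured TCP pose, the force, the opening and the grip force at its end, in the units of the state.
- sense(): the state, without advancing time (a new reading comes with each control period).
- grab_frame(name): name is "scene" or "side" or "wrist"; returns the picture (480x640x3 uint8, red, green, blue); there is no depth.
- camera_params(name): a dict with "K" (3x3 intrinsics, pixels), "R" (3x3) and "t" (3): a world point X has camera coordinates R X + t. Camera axes: x right, y down, z forward; pixel columns grow to the right and rows downward; lengths in m; the calibration is good to about 2 mm. A picture is of the moment at which its call begins: read the wrist's pose just before it. camera_params takes no time and is no camera call; for the wrist camera it gives the pose at the moment of the call.
- hand_in(): hands the job in; it is judged then, once.
The state is a dict: "clock": time; "joints": joint angles; "qvel": joint speeds; "joint_efforts": joint torques, N m; "tool_pos": TCP position; "tool_rot": TCP orientation; "contact_force": force on the tool from outside, world axes, zero at the start; "torque": the same for the moment, N m; "grip_width": opening from 0.0 (shut) to 1.0 (fully open); "finger_force": force on a finger pad.
Only numpy, scipy, OpenCV 4.12 (cv2) and the standard library are available. Lean on these libraries where they do the work, as an engineer would, in place of code of your own. Each camera call takes 0.05 s, during which the arm holds its last target. There are 200 camera calls.

## Working session

There is one attempt and no reset: what is moved stays moved. The work goes in short steps, Python scripts to look and compute and a shell command to move; the robot and the scene stay as the last step left them, time stands still between calls to the robot, and variables do not carry over. Pictures are saved under pics/ and viewed, at most 10 in all, crops included, and the job is handed in when it is done.

```bash
mkdir -p pics
python3 - <<'E'
from plant import *
import cv2
for n in("scene","side"):
    cv2.imwrite(f"pics/{n}0.png",grab_frame(n)[:,:,::-1])
    p=camera_params(n);print(n,p["K"].tolist(),(-p["R"].T@p["t"]).round(3),p["R"][2].round(2))
s=sense();print(s["clock"],s["tool_pos"],s["tool_rot"],s["grip_width"])
E
```

```text
scene [[596.0098592475413, 0.0, 325.81869467179854], [0.0, 596.0098592475413, 241.52476635197883], [0.0, 0.0, 1.0]] [-0.224  0.332  0.74 ] [ 0.71 -0.34 -0.61]
side [[459.5842421831978, 0.0, 323.68366973464765], [0.0, 459.5842421831978, 243.5956271217294], [0.0, 0.0, 1.0]] [0.248 0.678 0.524] [ 0.35 -0.79 -0.51]
0.1 [ 0.22763353 -0.50037135  0.21750589] [-6.51938589e-04  9.77307964e-01  2.11822375e-01  5.66124136e-06] 0.9982792860812842
```

View pics/scene0.png

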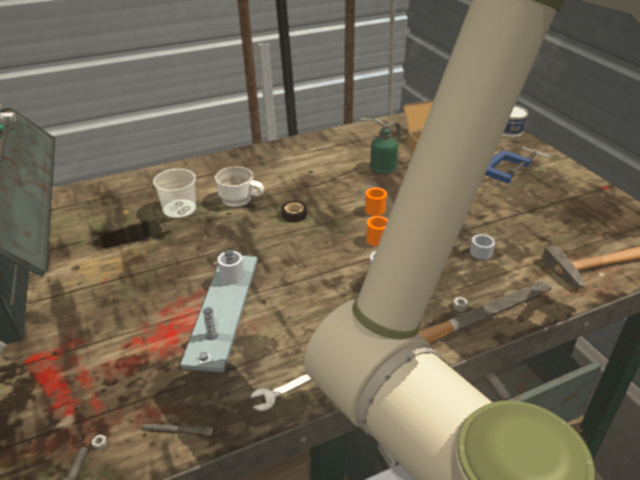

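View pics/side0.png

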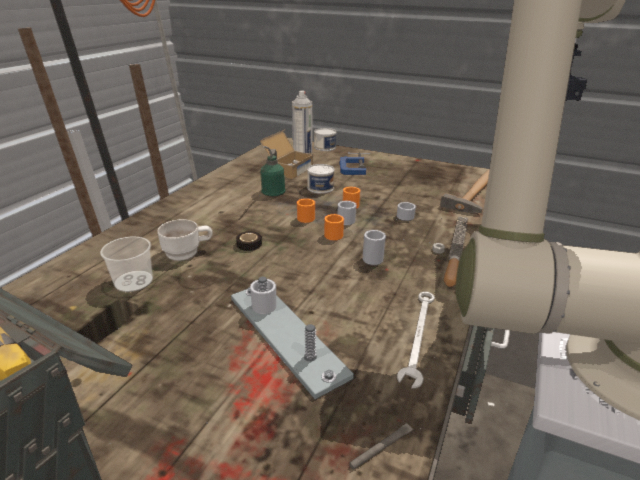

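The side view shows three grey spacers, at (347,213), (374,247) and (406,211), plus three orange pipes at (306,210), (334,227) and (351,197). The rail has its fixed spacer at (263,297) and the bare stud at (310,343). I'll enlarge the spacers and the rail.

Run:
```python
import cv2,numpy as np
a=cv2.imread("pics/side0.png")
f=lambda r0,r1,c0,c1:cv2.resize(a[r0:r1,c0:c1],None,fx=5,fy=5,interpolation=cv2.INTER_CUBIC)
top=f(180,275,290,430);bot=f(0,0+1,0,1)
cv2.imwrite("pics/crop1.png",top)
cv2.imwrite("pics/crop2.png",f(275,395,225,355))
```

```text
(no output)
```

View pics/crop1.png

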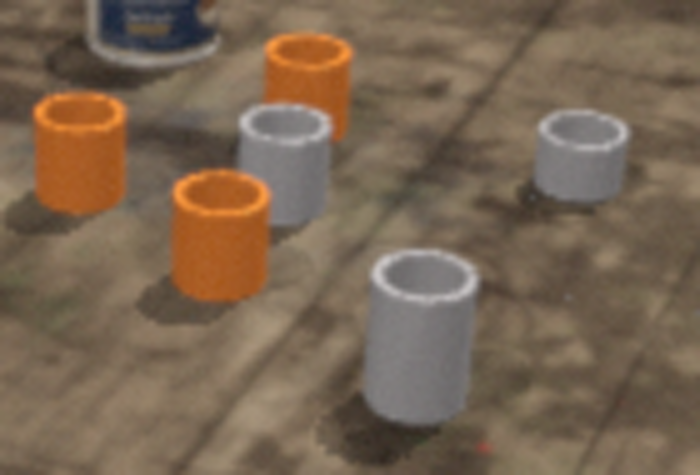

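View pics/crop2.png

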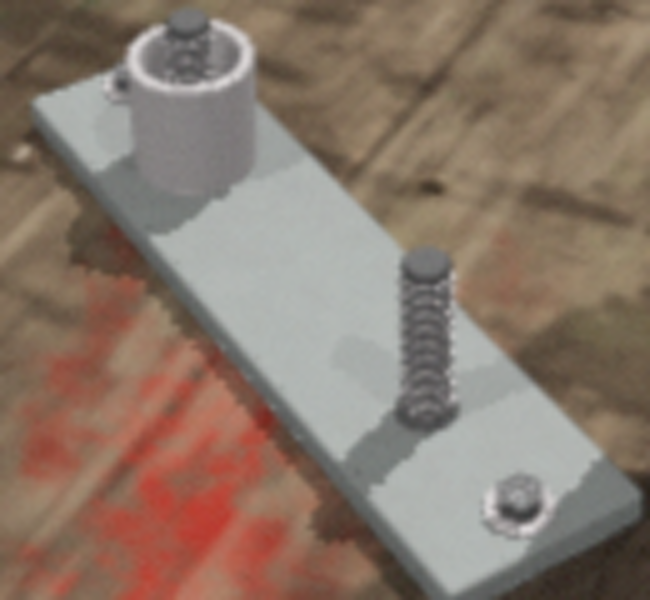

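```bash
cat > h.py <<'E'
from plant import *
import numpy as np
def ray(p,uv,z):
    d=p["R"].T@np.linalg.solve(p["K"],[*uv,1]);c=-p["R"].T@p["t"]
    return c+d*(z-c[2])/d[2]
E
python3 - <<'E'
from h import *
p=camera_params("side")
def c(x,y,ox,oy):return ((x+.5)/5-.5+ox,(y+.5)/5-.5+oy)
for n,x,y,z in [("A",286,125,.045),("B",583,131,.03),("C",424,275,.06),("oL",80,112,.045),("oF",221,193,.045),("oB",308,52,.045)]:
    print(n,ray(p,c(x,y,290,180),z).round(4))
for n,x,y,z in [("fixed rim",192,58,.057),("stud top",428,264,.072),("stud foot",428,414,.012),("bolt",520,495,.02),("fixed stud top",188,22,.072)]:
    print(n,ray(p,c(x,y,225,275),z).round(4))
E
```

```text
A [ 0.6046 -0.2602  0.045 ]
B [ 0.4804 -0.3474  0.03  ]
C [ 0.4886 -0.1226  0.06  ]
oL [ 0.7004 -0.2301  0.045 ]
oF [ 0.6047 -0.181   0.045 ]
oB [ 0.6268 -0.3456  0.045 ]
fixed rim [0.6049 0.129  0.057 ]
stud top [0.4768 0.2065 0.072 ]
stud foot [0.4768 0.2068 0.012 ]
bolt [0.4346 0.2324 0.02  ]
fixed stud top [0.6055 0.1291 0.072 ]
```

A is the grey pipe at side (347,213). Its height-to-width ratio of about 0.87 falls between B at (406,211), about 0.56, and C at (374,247), about 1.16. The other three of that shape are orange and excluded. The enlarged crop confirms this, and the studs measure 149.7 mm apart. I'm moving above A.

```bash
python3 -m handwheel '{"delta_pos":[[377,240,0],[377,240,0],[377,240,0],[377,240,0],[377,240,0],[377,240,0],[377,240,-30],[377,240,-30],[377,240,-30],[377,240,-30],[377,240,-30],[377,240,-30]],"delta_rot":[[0,0,8],[0,0,16],[0,0,24],[0,0,32],[0,0,40],[0,0,45],[0,0,45],[0,0,45],[0,0,45],[0,0,45],[0,0,45],[0,0,45]],"jaw":[-0.45,-0.45,-0.45,-0.45,-0.45,-0.45,-0.45,-0.45,-0.45,-0.45,-0.45,-0.45]}' 20
python3 - <<'E'
from h import *
import cv2
s=sense();p=camera_params("wrist");cv2.imwrite("pics/w1.png",grab_frame("wrist")[:,:,::-1])
np.savez("w1.npz",**p);print(s["tool_pos"],s["tool_rot"],s["qvel"].round(3) if hasattr(s["qvel"],'round') else s["qvel"])
q=p["R"]@[.6046,-.2602,.045]+p["t"];q=p["K"]@q;print(q[:2]/q[2])
E
```

```text
clock: 1.3
tool_pos: [0.604, -0.2614, 0.1882]
tool_rot: [0.0, 0.822, 0.569, -0.0]
contact_force: [-0.7, -0.6, -0.6]
grip_width: 0.727
finger_force: 0.0
[ 0.6040006  -0.261366    0.18822021] [ 1.39638073e-05  8.22136501e-01  5.69290397e-01 -1.33766991e-04] [-0.014 -0.011  0.002  0.002  0.     0.001]
[316.09115823 214.33397149]
```

View pics/w1.png

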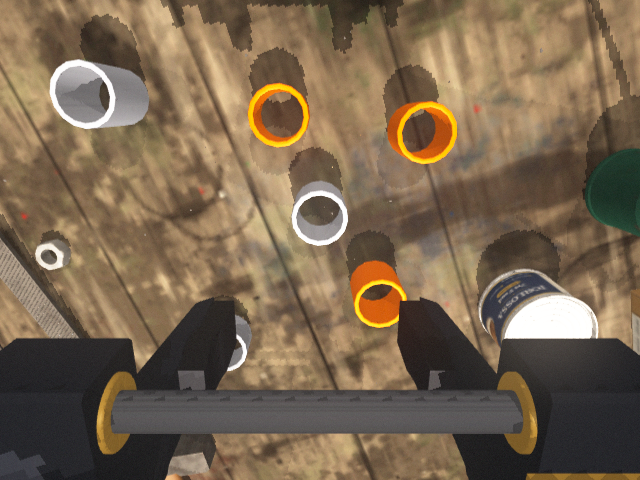

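The wrist view shows A's rim centred at about (319.5,217). The nearest orange pipe rims are at (278,115) and (380,304), both clear of the finger line.

Run:
```python
from h import *
p=np.load("w1.npz")
for uv,z in [((319.5,217),.045),((278.5,115),.045),((380,304),.045),((426,132),.045),((83,94),.06),((550,320),.07)]:print(ray(p,uv,z).round(4))
```

```text
[ 0.6063 -0.2631  0.045 ]
[ 0.6051 -0.1825  0.045 ]
[ 0.6271 -0.3497  0.045 ]
[ 0.7004 -0.2309  0.045 ]
[ 0.4891 -0.1244  0.06  ]
[ 0.7454 -0.3955  0.07  ]
```

```bash
python3 -m handwheel '{"delta_pos":[[2,-1,-40],[2,-1,-80],[2,-1,-120],[2,-1,-150],[2,-1,-165],[2,-1,-176],[2,-1,-176],[2,-1,-176],[2,-1,-176],[2,-1,-176],[2,-1,-176],[2,-1,-176]],"delta_rot":[[0,0,0],[0,0,0],[0,0,0],[0,0,0],[0,0,0],[0,0,0],[0,0,0],[0,0,0],[0,0,0],[0,0,0],[0,0,0],[0,0,0]],"jaw":[-0.45,-0.45,-0.45,-0.45,-0.45,-0.45,-0.45,1,1,1,1,1]}' 25
python3 -m handwheel '{"delta_pos":[[0,0,0],[0,0,0],[0,0,0],[0,0,0],[0,0,10],[0,0,30],[0,0,60],[0,0,100],[0,0,140],[0,0,140]],"delta_rot":[[0,0,0],[0,0,0],[0,0,0],[0,0,0],[0,0,0],[0,0,0],[0,0,0],[0,0,0],[0,0,0],[0,0,0]],"jaw":[1,1,1,1,1,1,1,1,1,1]}' 25
```

```text
clock: 2.55
tool_pos: [0.6071, -0.262, 0.0132]
tool_rot: [0.001, 0.822, 0.57, 0.0]
contact_force: [-0.9, -0.1, 5.9]
grip_width: 0.49
finger_force: 25.0
clock: 3.55
tool_pos: [0.6086, -0.2626, 0.1587]
tool_rot: [0.005, 0.822, 0.57, 0.002]
contact_force: [0.3, -0.6, -1.0]
grip_width: 0.489
finger_force: 25.0
```

```bash
python3 -m handwheel '{"delta_pos":[[-9,36,0],[-18,72,0],[-27,112,0],[-36,152,0],[-46,192,0],[-56,232,0],[-66,272,0],[-76,312,0],[-86,352,0],[-96,390,0],[-100,405,0],[-100,405,0]],"delta_rot":[[0,0,4],[0,0,8],[0,0,12],[0,0,17],[0,0,22],[0,0,26],[0,0,31],[0,0,36],[0,0,40],[0,0,43],[0,0,45],[0,0,45]],"jaw":[1,1,1,1,1,1,1,1,1,1,1,1]}' 25
python3 -m handwheel '{"delta_pos":[[0,0,0],[0,0,0]],"delta_rot":[[0,0,0],[0,0,0]],"jaw":[1,1]}'
python3 - <<'E'
from h import *
import cv2
s=sense();p=camera_params("wrist");a=grab_frame("wrist")[:,:,::-1];cv2.imwrite("pics/w2.png",a)
np.savez("w2.npz",**p);print(s["tool_pos"],s["joints"])
for X in [(.4768,.2068,.072),(.4768,.2068,.012),(.605,.129,.057)]:
    q=p["K"]@(p["R"]@X+p["t"]);print(q[:2]/q[2])
E
```

```text
clock: 4.75
tool_pos: [0.5059, 0.1447, 0.1519]
tool_rot: [-0.0, 0.54, 0.842, -0.0]
contact_force: [0.2, -1.2, -1.3]
grip_width: 0.486
finger_force: 25.0
clock: 4.95
tool_pos: [0.5071, 0.1421, 0.1519]
tool_rot: [0.0, 0.542, 0.84, -0.0]
contact_force: [-0.2, 0.4, -0.6]
grip_width: 0.493
finger_force: 25.0
[0.50714638 0.14206514 0.15189091] [ 4.82750032e-02  3.99432558e-01  1.47197899e+00 -2.83614119e-04
  1.27030612e+00 -3.76220246e-01]
[315.10011465 121.62465259]
[315.29254382 118.89662269]
[436.99306852 305.76335878]
```

View pics/w2.png

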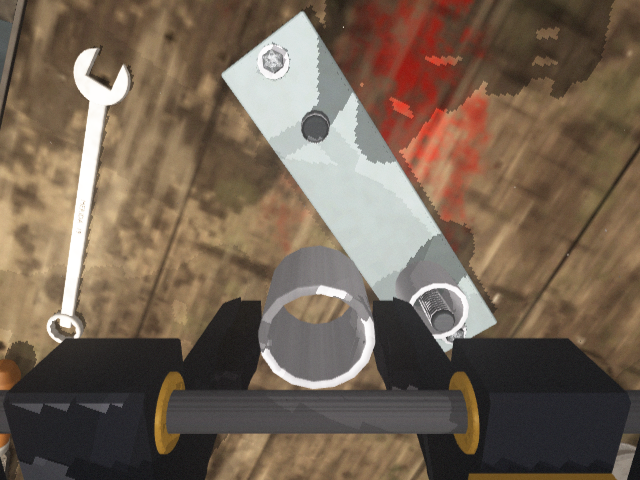

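The bare stud's top is at (315,127), the held spacer's upper rim is centred at about (317,337), and the fixed spacer's rim is at (438,312).

Run:
```python
from h import *
p=np.load("w2.npz")
S=ray(p,(315,126.5),.072);H=ray(p,(317,337),.1519-.0132+.045);F=ray(p,(438,312),.057)
print(S,H,F,np.linalg.norm((S-F)[:2]),(S-H)[:2]*1000)
```

```text
[0.47785169 0.20432958 0.072     ] [0.50773845 0.14055344 0.1837    ] [0.60802218 0.12507045 0.057     ] 0.1524019892830675 [-29.88676162  63.77613875]
```

```bash
python3 -m handwheel '{"delta_pos":[[-15,32,0],[-30,64,0],[-30,64,0],[-30,64,0],[-30,64,-25],[-30,64,-50],[-30,64,-70],[-30,64,-90],[-30,64,-105],[-30,64,-115],[-30,64,-122],[-30,64,-122]],"delta_rot":[[0,0,0],[0,0,0],[0,0,0],[0,0,0],[0,0,0],[0,0,0],[0,0,0],[0,0,0],[0,0,0],[0,0,0],[0,0,0],[0,0,0]],"jaw":[1,1,1,1,1,1,1,1,1,1,1,1]}' 25
python3 -m handwheel '{"delta_pos":[[0,0,-2],[0,0,-4],[0,0,-5],[0,0,-5]],"delta_rot":[[0,0,0],[0,0,0],[0,0,0],[0,0,0]],"jaw":[1,1,1,1]}'
```

```text
clock: 6.2
tool_pos: [0.4768, 0.2068, 0.0295]
tool_rot: [-0.0, 0.542, 0.841, -0.0]
contact_force: [-0.0, -0.4, -0.2]
grip_width: 0.49
finger_force: 25.0
clock: 6.6
tool_pos: [0.4768, 0.2074, 0.0252]
tool_rot: [0.0, 0.541, 0.841, 0.0]
contact_force: [-0.0, 0.0, -0.5]
grip_width: 0.492
finger_force: 25.0
```

```bash
python3 -m handwheel '{"delta_pos":[[0,0,-1],[0,0,-2],[0,0,-2]],"delta_rot":[[0,0,0],[0,0,0],[0,0,0]],"jaw":[1,1,1]}'
```

```text
clock: 6.9
tool_pos: [0.4769, 0.2075, 0.025]
tool_rot: [0.001, 0.541, 0.841, 0.001]
contact_force: [-6.1, -2.2, 19.1]
grip_width: 0.49
finger_force: 25.0
```

The spacer is seated: contact force is 19 N at the expected height. I'll relieve the pressure, open, rise and look.

```bash
python3 -m handwheel '{"delta_pos":[[0,0,1],[0,0,1],[0,0,1],[0,0,1],[0,0,1],[0,0,1],[0,0,20],[0,0,50],[0,0,90],[20,-43,130],[30,-64,150],[30,-64,150]],"delta_rot":[[0,0,0],[0,0,0],[0,0,0],[0,0,0],[0,0,0],[0,0,0],[0,0,0],[0,0,0],[0,0,0],[0,0,0],[0,0,0],[0,0,0]],"jaw":[-0.4,-0.4,-0.4,-0.4,-0.4,-0.4,-0.4,-0.4,-0.4,-0.4,-0.4,-0.4]}'
python3 - <<'E'
from h import *
import cv2
w=grab_frame("wrist")[:,:,::-1];s=grab_frame("side")[:,:,::-1]
r=lambda a:cv2.resize(a,(400,300),interpolation=cv2.INTER_AREA)
v=cv2.resize(s[180:400,220:440],(400,400),interpolation=cv2.INTER_CUBIC)
cv2.imwrite("pics/end.png",np.hstack([cv2.resize(w,(400,400)),v]))
E
```

```text
clock: 8.1
tool_pos: [0.5095, 0.1409, 0.1764]
tool_rot: [0.003, 0.543, 0.84, 0.002]
contact_force: [-0.3, 1.2, -0.5]
grip_width: 0.698
finger_force: 0.0
```

View pics/end.png

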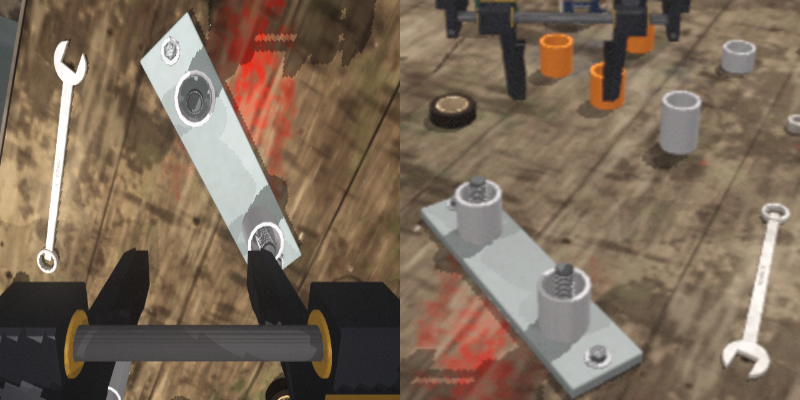

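The spacer stands flat over the bare stud (right panel, about (565,300)), level with the fixed one at (479,210). B and C are untouched and the gripper is clear.

```bash
python3 -c "from plant import *;print(hand_in())"
```

```text
the job is handed in; nothing more can be done
None
```

The 45 mm spacer (spacer_a) now stands flat on the rail over the bare stud, level with the fixed one; the other two loose spacers were left where they stood, and the job was handed in at about 8 s.

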